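Run the T-joint coupon sled into the weld booth and let its spring flap close softly

ROBOT

A 7-joint arm with a two-finger parallel gripper is mounted at the origin on the work surface. World frame = base frame: x ahead of the robot, y to its left, z up, the work surface at z = 0. Lengths are in m, angles in rad, forces in N, time in s.
With the tool pointing down it reaches from about 0.425 to 0.875 m from the base axis. Payload 4.7 kg.
Tool frame: the origin (TCP) lies at the very end of the fingers, on their centre line; the grasp point (between the pads) lies 19 mm behind it; z points along the fingers, y is the line along which they close (so a half turn about z gives the same grasp; the last joint's range is limited). The gripper opens to 87 mm and grips with 3 to 60 N. Pads are 19 mm wide; open, the fingers measure 117 mm over their backs; the gripper's body (75 mm by 190 mm) begins 51 mm behind the grasp point.
Start: joints at [-1.172, 0.321, -0.07, 1.45, 0.023, 1.371, -0.057], TCP at [0.244, 0.602, 0.223] pointing down, gripper open.
Joint ranges: [-2.86, 2.86], [-0.3, 2.09], [-1.38, 1.24], [0.06, 2.45], [-1.56, 4.7], [0.09, 2.05], [-2.69, 2.69]. Speed limits (rad/s): [2.57, 2.57, 3.14, 3.14, 3.14, 3.14, 3.14].

INTERFACE

Orientations are given as a rotation vector (axis times angle).
In Python, from bench import ctrl, get_image, job gives the robot as it stands.
- The arm moves only by the shell command python3 -m crank 'ROWS' [FORCE]. ROWS is JSON, a list that holds one entry, the list of rows, each a list of 5 numbers: the shift along the tool's x, y, z in mm, then the turn about the tool's z in rad, then the closure, from -1 (fully open) to 1 (shut), so that 0 is half open. A call has 1 to 10 rows; each row shifts and turns the commanded pose from where the row before left it, along the tool's axes as they then stand; what a row does not reach is not made up. A row lasts 1/12 s, in which the tool goes at most 41.7 mm and 7.16 degrees, less where a joint would pass 70% of its speed; a pose out of reach is approached as far as the arm can. A call with a gripper value outside its range is refused whole. The fingers move at their own pace and stop on an object; FORCE is the grip in N (left out, the last holds). Time passes only in rows, so rows that do not move let the fingers close. It gives the time, the measured TCP pose, the force, the opening and the grip force at its end, in the units of the state.
- ctrl.get_state(): the state, without advancing time (a new reading comes with each control period).
- get_image(name): name is "side" or "top"; returns a dict with "pixels" (400x640x3 uint8, red, green, blue), "fx", "fy", "cx", "cy" (pixels), "T" (4x4, takes a point from camera to world coordinates). Camera axes: x right, y down, z forward; pixel columns grow to the right and rows downward; lengths in m; the calibration is good to about 2 mm. A picture is of the moment at which its call begins. There is no depth.
- job.close_job(): hands the job in; it is judged then, once.
The state is a dict: "time": time; "joint_positions": joint angles; "qd": joint speeds; "joint_torque": joint torques, N m; "position": TCP position; "tool_rot": TCP orientation; "ft_force": force on the tool from outside, world axes, zero at the start; "torque": the same for the moment, N m; "grip_width": opening from 0.0 (shut) to 1.0 (fully open); "grip_force": force on a finger pad.
Only numpy, scipy, OpenCV 4.12 (cv2) and the standard library are available. Lean on these libraries where they do the work, as an engineer would, in place of code of your own. Each camera call takes 0.05 s, during which the arm holds its last target. There are 200 camera calls.

TASK

Slide the sled with the T-joint test coupon along its track, through the spring flap and fully home against the stop inside the weld booth, pushing on its centre line because it jams when pushed off-centre; do not force it. Then draw back slowly so that the flap eases shut instead of slamming, with the sled left home, and leave everything else on the bench alone.

Things in the scene. Friction and masses are not known exactly. Their poses are not given: they have to be found in the camera images.
- booth: Fixed weld booth 214 mm wide, 225 high, 215 deep: yellow frame, clear roof and windows, far end open, a flat track through it. Origin: on the table, middle of the mouth, in the plane of the shut flap; x along the track into the booth (the way to push), y left, z up. The mouth is 200 mm wide, its top 195 mm above the table; sled and stop can be seen through the roof.
- track_end (a point): Middle of the track's near end, on its top, 12 mm above the table, 165 mm outside the mouth; axes as the booth's. The flat aluminium track is 200 mm wide and has a 23.5 mm wide slot along its middle that guides the sled. The stop stands on it inside the booth: two dark steel blocks whose faces lie 137 to 159 mm past the mouth, set differently every time, to be found by touch.
- sled: Loose sled 85 mm long, 160 wide, about 0.9 kg: dark bed 12 mm thick, riding on the track; a steel T-joint coupon is fixed on it (upright plate 120 mm wide, 16 mm ahead of the origin, top 73 mm above it). Origin: centre of the bed's underside, x forward into the booth, z up. Home, its front edge lies against both blocks of the stop and its rear face 52 to 74 mm past the mouth. It stays where it is left.
- keel (a point): Centre of the underside of the sled's keel, 9 mm below the bed; axes as the sled's. The keel is only 34 mm long and 20 wide and has 1.75 mm play on each side in the slot, so the sled yaws some 5 degrees. Pushed more than about 20 mm off centre it cocks and jams: then ease off and push on the middle again. Sliding takes 3 to 10 N with the flap; over 40 N is forcing it.
- push_mid (a point): Middle of the sled's flat rear face, marked by a red stripe 14 mm wide: the point to push; 28.5 mm above the table. The face (the edge of the bed and above it a blue push plate 6 mm thick) is 160 mm wide and reaches from 12 to 45 mm above the table. Axes as the sled's.
- flap_hinge (a point): Middle of the flap's hinge line (along y), 195 mm above the table in the plane of the mouth; axes as the booth's. Over it is the lintel, a yellow bar 30 mm high and 12 thick, so an upright hand cannot follow the sled inside: lean the hand back 35 to 50 degrees (40 is good), fingertips pointing down and into the booth.
- flap (a joint): Angle (rad) of the flap, a steel plate 180 mm wide, 148 long, red along its lower edge: 0 = shut, hanging upright, lower edge 47 mm above the table; positive = swung into the booth, to 1.45. A spring shuts it (0.1 to 0.3 N m). The sled pushes it open; then it rests on the fingers. Let go it slams (over 2 rad/s); fingers drawn out level at up to 0.05 m/s let it down softly.
- plunger (a joint): How far (m) the red spring plunger between the stop's two blocks is pressed in: 0 = free, standing 10 mm proud of the blocks; 0.010 = flush, the sled's front edge lying against the blocks. Its spring is weak (up to 1.5 N) and does not push the sled back. A red knob on its tail shows behind the stop.
- flange_blue: Bystander: blue flange ring, 120 mm across, 18 mm thick, lying on the bench; origin at the centre of its underside.
- flange_steel: Bystander: bare steel flange ring, 110 mm across, 18 mm thick; origin at the centre of its underside.
- pipe_stub: Bystander: dark pipe stub standing on end beside the track, 48 mm across, 60 mm high; origin at the centre of its underside.
- wrench: Bystander: wrench 170 mm long lying beside the track.
- hammer: Bystander: hammer 260 mm long lying on the bench.
- rod_carton: Bystander: cardboard carton of rods 80 x 200 x 35 mm; origin at the centre of its underside.
- pipe_elbow: Bystander: copper-coloured pipe elbow about 90 mm long, 50 mm high, lying on the bench.
There are look-alikes about, which are no part of the job. What is shaped like the sled but turquoise is not meant.

How it is judged:
On the way, in this order (a step that is already met when the one before it is completed fails the run):
1. the sled has pushed the flap open (value of joint flap above 0.3 rad), for 0.1 s.
2. the sled is home: the stop's plunger is pressed in to within 3 mm of flush (value of joint plunger above 0.007 m), for 0.2 s.
At the end, for the whole second after the job is handed in: The sled lies flat and still on the track, home against the stop (plunger pressed in at least 7 of its 10 mm; sled at least 85 mm past the mouth), and the flap hangs shut (within 0.06 rad) (value of joint plunger above 0.007 m and value of joint flap below 0.06 rad and linear speed of sled below 0.01 m/s and angle between sled's own z axis and vertical below 0.05 rad and x of sled in the frame of booth above 0.085 m); the robot touches nothing.
It fails at once if the flap slams: faster than 2 rad/s in the last 0.1 rad before shut (value of joint flap below 0.1 rad and velocity of joint flap below -2 rad/s).
It fails at once if the sled is forced: pushed by the robot with more than 40 N (contact force between any of the fingers, the arm and sled above 40 N).
It fails at once if a bystander is moved by more than 25 mm (distance of any of flange_blue, flange_steel, pipe_stub, wrench, hammer, rod_carton, pipe_elbow from where it was at the start of the episode above 0.025 m).
It also fails if it takes over 51 s, if anything falls off the work surface, if the arm or the gripper's body presses on something with over 40 N, if the wrist force passes 120 N, or if a joint passes its speed limit or range.

## Working session

There is one attempt and no reset: what is moved stays moved. The work goes in short steps, Python scripts to look and compute and a shell command to move; the robot and the scene stay as the last step left them, time stands still between calls to the robot, and variables do not carry over. Pictures are saved under pics/ and viewed, at most 10 in all, crops included, and the job is handed in when it is done.

```bash
ls; mkdir -p pics; python3 - <<'E'
from bench import ctrl,get_image
import cv2,numpy as np,pickle
s=ctrl.get_state(); print({k:np.round(v,3).tolist() for k,v in s.items()})
for n in("side","top"):
    d=get_image(n); cv2.imwrite(f"pics/{n}0.png",d["pixels"][:,:,::-1]); pickle.dump(d,open(f"{n}0.pkl","wb"))
    print(n,d["fx"],d["fy"],d["cx"],d["cy"],np.round(d["T"],3).tolist())
E
```

```text
pics
{'time': 0.0, 'joint_positions': [-1.172, 0.322, -0.07, 1.452, 0.023, 1.371, -0.057], 'qd': [-0.0, 0.0, 0.001, 0.002, 0.001, -0.001, 0.001], 'joint_torque': [-0.0, -49.129, -0.404, -31.253, -0.064, 0.044, 0.0], 'position': [0.244, 0.602, 0.221], 'tool_rot': [-0.601, -3.083, 0.003], 'ft_force': [0.028, 0.165, 0.242], 'torque': [-0.044, -0.013, 0.019], 'grip_force': 0.0, 'grip_width': 1.002}
side 494.382203247792 494.382203247792 318.1332107952389 204.52280534839528 [[-1.0, -0.023, 0.002, 0.46], [-0.019, 0.771, -0.637, 0.832], [0.013, -0.636, -0.771, 1.125], [0.0, 0.0, 0.0, 1.0]]
top 394.2342729638529 394.2342729638529 310.17269299170766 198.11514787312396 [[-0.011, -0.983, 0.183, 0.261], [-1.0, 0.01, -0.002, 0.033], [0.0, -0.183, -0.983, 1.186], [0.0, 0.0, 0.0, 1.0]]
```

View pics/top0.png

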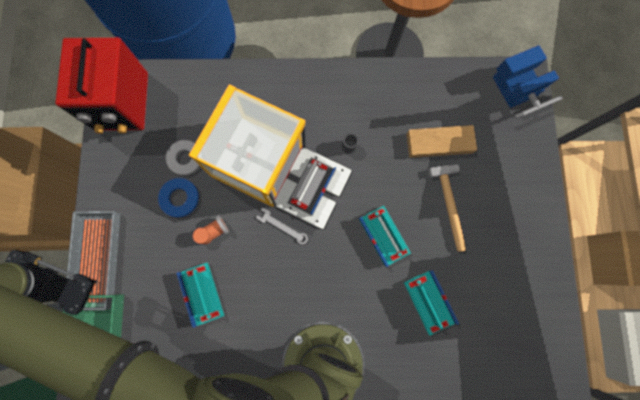

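View pics/side0.png

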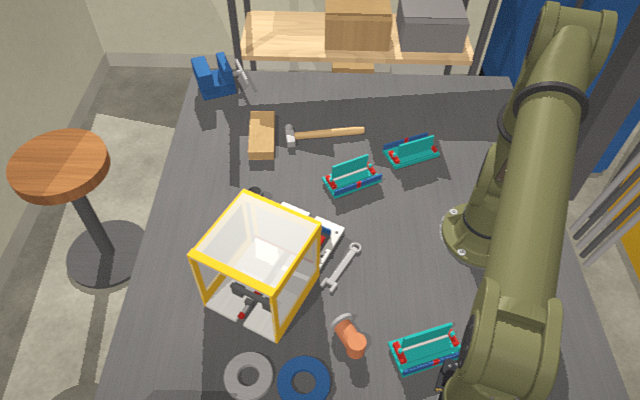

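The top view shows the sled at about (305,185) on the white track. The booth mouth edge runs from (305,125) to (272,200), and pushing goes up-left (+y, slightly +x). Three turquoise look-alikes are clear of it. Next I'll zoom in and measure.

```bash
cat > h.py <<'E'
import numpy as np,cv2,pickle
def ray(d,u,v):
    r=np.array([(u-d["cx"])/d["fx"],(v-d["cy"])/d["fy"],1.]);T=np.array(d["T"]);return T[:3,3],T[:3,:3]@r
def onplane(d,u,v,z):
    o,r=ray(d,u,v);return o+r*(z-o[2])/r[2]
def proj(d,p):
    T=np.array(d["T"]);q=T[:3,:3].T@(np.array(p)-T[:3,3]);return d["fx"]*q[0]/q[2]+d["cx"],d["fy"]*q[1]/q[2]+d["cy"]
E
python3 - <<'E'
from h import *
d=pickle.load(open("top0.pkl","rb"));im=d["pixels"]
c=im[80:240,180:360,::-1];cv2.imwrite("pics/crop0.png",cv2.resize(c,None,fx=4.4,fy=3.7 if 0 else 3.75,interpolation=cv2.INTER_CUBIC)[:600,:800])
hsv=cv2.cvtColor(im,cv2.COLOR_RGB2HSV)
# white track outside the mouth
m=((hsv[...,1]<40)&(hsv[...,2]>170)).astype(np.uint8);m[:,:268]=0;m[:100]=0;m[240:]=0;m[:,360:]=0
n,l,st,ce=cv2.connectedComponentsWithStats(m);print(st[1:][st[1:,4]>15].tolist())
pts=np.argwhere(m)[:,::-1].astype(np.float32)
P=np.array([onplane(d,u,v,.012)[:2] for u,v in pts]);
r=cv2.minAreaRect((P*1000).astype(np.float32));print("track rect mm",r,cv2.boxPoints(r).tolist())
# yellow
y=((hsv[...,0]>18)&(hsv[...,0]<32)&(hsv[...,1]>150)&(hsv[...,2]>120)).astype(np.uint8);y[:,330:]=0
n,l,st,ce=cv2.connectedComponentsWithStats(y);i=1+st[1:,4].argmax();yp=np.argwhere(l==i)[:,::-1]
h=cv2.convexHull(yp.astype(np.int32));print("yellow hull",cv2.approxPolyDP(h,3,True)[:,0].tolist())
red=((hsv[...,0]<8)|(hsv[...,0]>172))&(hsv[...,1]>130)&(hsv[...,2]>70);red=red.astype(np.uint8);red[:,:270]=0;red[:120]=0;red[230:]=0;red[:,350:]=0
n,l,st,ce=cv2.connectedComponentsWithStats(red);print("red",[(s.tolist(),np.round(c,1).tolist()) for s,c in zip(st[1:],ce[1:])])
E
```

```text
[[268, 107, 29, 72, 1094], [291, 149, 60, 47, 773], [299, 166, 19, 35, 116], [303, 197, 32, 31, 473], [285, 208, 13, 7, 33], [268, 217, 34, 23, 120]]
track rect mm ((565.663818359375, 33.008155822753906), (418.8572082519531, 251.69178771972656), 0.5087301135063171) [[355.1260986328125, 156.98959350585938], [357.36083984375, -94.69227600097656], [776.2015380859375, -90.97328186035156], [773.966796875, 160.70858764648438]]
yellow hull [[304, 120], [301, 145], [270, 203], [189, 155], [229, 85]]
red [([311, 160, 4, 3, 9], [312.3, 161.0]), ([320, 164, 7, 6, 26], [323.3, 166.7]), ([322, 188, 3, 4, 10], [323.0, 189.8]), ([291, 199, 6, 6, 30], [293.7, 201.4]), ([298, 203, 9, 7, 36], [302.8, 206.1])]
```

View pics/crop0.png

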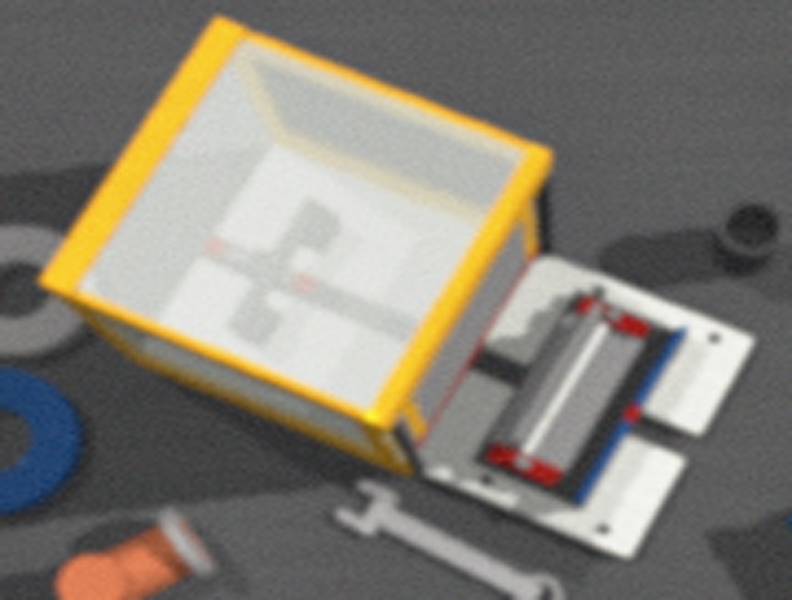

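The crop (scale 4.4 × 3.75) shows:
- Track near corners: (755,338) and (632,558).
- Slot end: about (690,447).
- Red stripe on top of the blue plate: (633,412). Plate ends: (682,332) and (580,498).
- Roof corners: (552,150), (372,425), (222,15) and (42,285).
- Stop blocks: visible around (310,225) and (255,320).

```bash
cat > m.py <<'E'
from h import *
d=pickle.load(open("top0.pkl","rb"))
C=lambda x,y,z:onplane(d,180+(x+.5)/4.4-.5,80+(y+.5)/3.75-.5,z)
a,b=C(755,338,.012),C(632,558,.012); print("track near",a.round(4),b.round(4),np.linalg.norm(a-b))
m1,m2=C(545,258,.012),C(425,470,.012)
w=(b-a)/np.linalg.norm(b-a); print("angle from near edge",np.degrees(np.arctan2(-w[0],w[1]))if 0 else np.degrees(np.arctan2(w[1],w[0]))+90)
te=(a+b)/2
r=[C(552,150,.225),C(375,425,.225),C(42,285,.225),C(222,15,.225)]
for p,q in zip(r,r[1:]+r[:1]): print("roof",p.round(4),np.linalg.norm(p-q).round(4),np.degrees(np.arctan2(*(q-p)[1::-1])).round(2))
fm=(r[0]+r[1])/2;bm=(r[2]+r[3])/2
print("roof axis",np.degrees(np.arctan2(*(bm-fm)[1::-1])),"front mid",fm.round(4),"track end mid",te.round(4))
print("slot end",C(690,447,.012).round(4))
p1,p2=C(682,332,.045),C(580,498,.045);print("plate",p1.round(4),p2.round(4),np.linalg.norm(p1-p2),"mid",((p1+p2)/2).round(4),np.degrees(np.arctan2(*(p2-p1)[1::-1]))+90)
print("stripe",C(636,412,.045).round(4))
L=C(555,262,.012),C(418,472,.012);print("mouth corners",L[0].round(4),L[1].round(4))
E
python3 m.py
```

```text
track near [ 0.5664 -0.0966  0.012 ] [ 0.3867 -0.0077  0.012 ] 0.20046855823112422
angle from near edge 243.69053981342313
roof [0.6453 0.0418 0.225 ] 0.2168 152.05
roof [0.4539 0.1434 0.225 ] 0.2161 62.93
roof [0.5522 0.3359 0.225 ] 0.2182 -26.77
roof [0.7471 0.2375 0.225 ] 0.2206 -117.46
roof axis 62.73286132821831 front mid [0.5496 0.0926 0.225 ] track end mid [ 0.4766 -0.0521  0.012 ]
slot end [ 0.4762 -0.0491  0.012 ]
plate [ 0.5633 -0.0435  0.045 ] [0.4305 0.0272 0.045 ] 0.15047624476869015 mid [ 0.4969 -0.0082  0.045 ] 241.96341775716064
stripe [ 0.4986 -0.0112  0.045 ]
mouth corners [0.6327 0.0424 0.012 ] [0.4577 0.1379 0.012 ]
```

The measurements agree:
- **Heading:** about 63°.
- **Track end:** (0.477, -0.052).
- **Mouth:** about (0.551, 0.095).
- **Rear face:** about 46 mm up the track and centred.
- **Size checks:** track width 200 mm, roof about 216 mm.

The rows can't tilt the hand directly. The start azimuth is close to 63°, though, so overreaching outward along that azimuth may lean the hand the right way. I'll go up, turn the finger line across, and test that.

```bash
cat > st.py <<'E'
from bench import ctrl
import numpy as np
from scipy.spatial.transform import Rotation as R
s=ctrl.get_state();M=R.from_rotvec(s["tool_rot"]).as_matrix();z=M[:,2]
p=np.array(s["position"]);a=np.radians(63);f=np.array([np.cos(a),np.sin(a),0]);l=np.array([-f[1],f[0],0])
q=p-np.array([.5515,.0949,0])
print("t",round(s["time"],2),"p",p.round(4),"j",np.round(s["joint_positions"],3),"F",np.round(s["ft_force"],1),"w",round(s["grip_width"],2))
print("booth x,y,z mm",np.round([q@f*1e3,q@l*1e3,p[2]*1e3],1),"tilt",np.degrees(np.arccos(-z[2])).round(2),"az",np.degrees(np.arctan2(z[1],z[0])).round(1))
print("tool axes in fwd,left,up:\n",np.round([[M[:,i]@f,M[:,i]@l,M[2,i]] for i in range(3)],3))
E
python3 -m crank '[[[-10,0,-38,0.12,1],[-10,0,-38,0.12,1],[-10,0,-38,0.12,1],[-10,0,-38,0.12,1],[-10,0,-38,0.12,1],[0,0,-38,0.12,1],[0,0,0,0.12,1],[0,0,0,0.12,1],[0,0,0,0.12,1],[0,0,0,0.12,1]]]' 20; python3 st.py
python3 -m crank '[[[0,0,0,0.12,1],[0,0,0,0.12,1],[0,0,0,0.12,1],[0,0,0,0.09,1],[0,0,0,0,1]]]'; python3 st.py
```

```text
time: 0.93
position: [0.284, 0.5737, 0.4502]
tool_rot: [2.243, 2.199, -0.001]
ft_force: [-0.2, 0.7, -0.8]
grip_width: 0.323
grip_force: 0.0
t 0.93 p [0.284  0.5737 0.4502] j [-1.229  0.307  0.111  1.023 -0.034  1.814 -1.151] F [-0.2  0.7 -0.8] w 0.32
booth x,y,z mm [305.1 455.7 450.2] tilt 0.03 az -113.3
tool axes in fwd,left,up:
 [[ 0.9    0.436 -0.001]
 [ 0.436 -0.9   -0.   ]
 [-0.001 -0.    -1.   ]]
time: 1.35
position: [0.2839, 0.5736, 0.45]
tool_rot: [2.674, 1.648, -0.001]
ft_force: [-0.3, 0.7, -0.7]
grip_width: 0.02
grip_force: 0.0
t 1.35 p [0.2839 0.5736 0.45  ] j [-1.266  0.307  0.166  1.025 -0.051  1.813 -1.586] F [-0.3  0.7 -0.7] w 0.02
booth x,y,z mm [305.  455.7 450. ] tilt 0.06 az -102.7
tool axes in fwd,left,up:
 [[ 1.     0.005 -0.001]
 [ 0.005 -1.     0.   ]
 [-0.001 -0.    -1.   ]]
```

Tool x now lies exactly along the heading. Joint 6 is near its upper limit, so going up and out should lean the hand.

```bash
python3 -m crank '[[[20,0,-30,0,1],[20,0,-30,0,1],[20,0,-30,0,1],[20,0,-30,0,1],[20,0,-30,0,1],[20,0,-30,0,1],[20,0,-30,0,1],[20,0,-30,0,1]]]' >/dev/null; python3 st.py
```

```text
t 2.02 p [0.3213 0.6475 0.5849] j [-1.211  0.574  0.225  0.365 -0.152  2.053 -1.573] F [-0.1  0.3 -0.1] w 0.0
booth x,y,z mm [387.9 456.  584.9] tilt 8.94 az 63.7
tool axes in fwd,left,up:
 [[ 0.988  0.01   0.155]
 [ 0.01  -1.    -0.   ]
 [ 0.155  0.002 -0.988]]
```

It tilts: 8.9° towards azimuth 63.7°. I'll continue and see how far it goes.

```bash
python3 -m crank '[[[10,0,-38,0,1],[10,0,-38,0,1],[10,0,-38,0,1],[10,0,-38,0,1],[10,0,-38,0,1],[10,0,-38,0,1]]]' >/dev/null; python3 st.py; python3 -m crank '[[[0,0,20,0,1],[0,0,20,0,1],[0,0,20,0,1]]]' >/dev/null; python3 st.py
```

```text
t 2.52 p [0.2954 0.5948 0.698 ] j [-1.242  0.424  0.267  0.348 -0.157  2.053 -1.575] F [-0.5  0.7 -1. ] w 0.01
booth x,y,z mm [329.2 455.1 698. ] tilt 18.58 az 63.7
tool axes in fwd,left,up:
 [[ 0.948  0.007  0.319]
 [ 0.008 -1.    -0.001]
 [ 0.319  0.004 -0.948]]
t 2.77 p [0.3043 0.6121 0.6404] j [-1.302  0.319  0.269  0.648 -0.104  1.859 -1.569] F [ 0.8  0.7 -0.5] w 0.0
booth x,y,z mm [348.6 455.1 640.4] tilt 18.62 az 63.7
tool axes in fwd,left,up:
 [[ 0.948  0.007  0.319]
 [ 0.008 -1.    -0.002]
 [ 0.319  0.004 -0.948]]
```

The tilt persists, so the method works. I'll carry on up to about 40°.

```bash
python3 -m crank '[[[15,0,-38,0,1],[15,0,-38,0,1],[15,0,-38,0,1],[18,0,-36,0,1],[18,0,-36,0,1],[18,0,-36,0,1],[20,0,-35,0,1],[20,0,-35,0,1]]]' >/dev/null; python3 st.py
```

```text
t 3.43 p [0.2828 0.5673 0.7936] j [-1.248  0.384  0.378  0.202 -0.258  2.053 -1.578] F [-1.  -0.5 -0.2] w 0.0
booth x,y,z mm [298.9 453.9 793.6] tilt 29.37 az 63.8
tool axes in fwd,left,up:
 [[ 0.871  0.003  0.49 ]
 [ 0.006 -1.    -0.004]
 [ 0.49   0.007 -0.871]]
```

```bash
python3 -m crank '[[[25,0,-30,0,1],[25,0,-30,0,1],[25,0,-30,0,1],[25,0,-30,0,1],[28,0,-28,0,1],[28,0,-28,0,1]]]' >/dev/null; python3 st.py
```

```text
t 3.93 p [0.2703 0.5446 0.8629] j [-1.223  0.383  0.792  0.059 -0.697  2.053 -1.582] F [ 0.6 -0.7 -0.2] w 0.01
booth x,y,z mm [273.  454.7 862.9] tilt 37.97 az 64.2
tool axes in fwd,left,up:
 [[ 0.788  0.005  0.615]
 [ 0.012 -1.    -0.006]
 [ 0.615  0.012 -0.788]]
```

The hand now leans 38° at azimuth 64°. I'll come down to z≈0.46, then swing across above everything to behind the sled.

```bash
python3 -m crank '[[[-25,0,31,0,1],[-25,0,31,0,1],[-25,0,31,0,1],[-25,0,31,0,1],[-25,0,31,0,1],[-25,0,31,0,1],[-25,0,31,0,1],[-25,0,31,0,1],[-25,0,31,0,1],[-25,0,31,0,1]]]' >/dev/null; python3 st.py
python3 -m crank '[[[-21,30,-17,0,1],[-21,30,-17,0,1],[-21,30,-17,0,1],[-21,30,-17,0,1],[-21,30,-17,0,1],[-21,30,-17,0,1],[-21,30,-17,0,1]]]' >/dev/null; python3 st.py
```

```text
t 4.77 p [0.2498 0.5441 0.6698] j [-2.112 -0.302  0.581  1.293  0.404  1.425 -1.946] F [11.1  6.5 15.5] w 0.01
booth x,y,z mm [263.2 472.7 669.8] tilt 40.19 az 64.4
tool axes in fwd,left,up:
 [[ 0.763 -0.067  0.643]
 [-0.041 -0.998 -0.055]
 [ 0.645  0.015 -0.764]]
t 5.35 p [0.2826 0.4533 0.6787] j [-1.05  -0.302  0.022  1.326 -0.058  1.427 -1.576] F [-0.  -0.5  0.5] w 0.01
booth x,y,z mm [197.2 402.3 678.7] tilt 39.67 az 64.6
tool axes in fwd,left,up:
 [[ 0.769 -0.072  0.636]
 [-0.044 -0.997 -0.06 ]
 [ 0.638  0.018 -0.77 ]]
```

Joint 2 sits on its limit because the wrist is too close to the base. I'll move sideways (to the right, away from the base) first, then come down.

```bash
python3 -m crank '[[[0,30,5,0,1],[0,35,5,0,1],[0,40,5,0,1],[0,40,5,0,1],[0,40,5,0,1],[0,40,5,0,1],[0,40,5,0,1],[0,40,0,0,1],[0,40,0,0,1]]]' >/dev/null; python3 st.py
```

```text
t 6.1 p [0.5926 0.3024 0.6324] j [-0.891  0.044  0.704  1.139 -0.569  1.513 -0.832] F [ 1.  -0.4  0.3] w 0.0
booth x,y,z mm [203.5  57.5 632.4] tilt 39.81 az 64.5
tool axes in fwd,left,up:
 [[ 0.767 -0.072  0.638]
 [-0.045 -0.997 -0.059]
 [ 0.64   0.017 -0.768]]
```

```bash
python3 -m crank '[[[0,0,0,-0.072,1],[-38,4,5,0,1],[-38,4,5,0,1],[-38,4,5,0,1],[-38,4,5,0,1],[-38,4,5,0,1],[-38,4,5,0,1],[-38,4,5,0,1]]]' >/dev/null; python3 st.py
```

```text
t 6.77 p [0.5325 0.1278 0.4338] j [-0.772 -0.281  0.732  1.742 -0.439  1.291 -0.44 ] F [ 0.  -0.6  0.2] w 0.01
booth x,y,z mm [ 20.7  31.8 433.8] tilt 39.84 az 64.5
tool axes in fwd,left,up:
 [[ 0.768 -0.001  0.641]
 [ 0.01  -1.    -0.013]
 [ 0.64   0.016 -0.768]]
```

```bash
python3 -m crank '[[[-30,4,10,0,1],[-30,4,10,0,1],[-30,4,10,0,1]]]' >/dev/null; python3 st.py
```

```text
t 7.02 p [0.5205 0.0781 0.3533] j [-0.694 -0.28   0.795  1.89  -0.479  1.233 -0.249] F [ 0.8  0.  -0.1] w 0.0
booth x,y,z mm [-29.1  20.  353.3] tilt 39.84 az 64.4
tool axes in fwd,left,up:
 [[ 0.768 -0.001  0.64 ]
 [ 0.009 -1.    -0.013]
 [ 0.64   0.015 -0.768]]
```

```bash
python3 -m crank '[[[-30,3.3,7,0,1],[-30,3.3,7,0,1],[-30,3.3,7,0,1],[-30,3.3,7,0,1],[-30,3.3,7,0,1],[-30,3.3,7,0,1],[0,0,0,0,1]]]' >/dev/null; python3 st.py
python3 - <<'E'
from h import *
from bench import get_image
a=get_image("top");b=get_image("side")
pickle.dump(a,open("top1.pkl","wb"));pickle.dump(b,open("side1.pkl","wb"))
A=cv2.resize(a["pixels"][120:260,240:400,::-1],(400,350),interpolation=cv2.INTER_CUBIC);B=cv2.resize(b["pixels"][120:295,220:420,::-1],(400,350),interpolation=cv2.INTER_CUBIC)
cv2.imwrite("pics/c1.png",np.hstack([A,B]))
E
```

```text
t 7.6 p [ 0.4848 -0.0324  0.2022] j [-0.702 -0.122  1.175  2.077 -0.623  1.204  0.252] F [-0.3  1.3 -0.1] w 0.0
booth x,y,z mm [-143.7    1.7  202.2] tilt 39.51 az 64.4
tool axes in fwd,left,up:
 [[ 0.772 -0.009  0.636]
 [ 0.003 -1.    -0.017]
 [ 0.636  0.015 -0.771]]
```

View pics/c1.png

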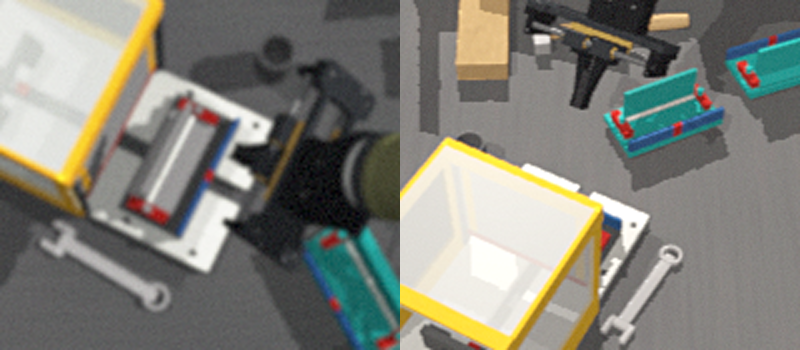

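The crop shows the fingertips over the track behind the blue plate (its red stripe at crop 208,177). A turquoise look-alike lies below and behind the hand. By geometry the underside of the hand clears it by more than 10 mm. I'll descend in steps.

```bash
python3 -m crank '[[[-16,1,19,0,1],[-16,0,19,0,1],[-16,0,19,0,1],[0,0,0,0,1]]]' >/dev/null; python3 st.py
```

```text
t 8.03 p [ 0.4851 -0.0269  0.1272] j [-0.622  0.155  1.194  2.147 -0.889  1.233  0.552] F [-0.9  1.  -0.5] w 0.01
booth x,y,z mm [-138.7    3.8  127.2] tilt 39.33 az 65.1
tool axes in fwd,left,up:
 [[ 0.774 -0.002  0.633]
 [ 0.013 -1.    -0.02 ]
 [ 0.633  0.024 -0.774]]
```

```bash
python3 -m crank '[[[-13,1.5,15,0,1],[-13,2,15,0,1],[-13,1.5,15,0,1],[0,0,0,0,1]]]' >/dev/null; python3 st.py;  python3 -m crank '[[[-8,1,9.5,0,1],[-8,0,9.5,0,1],[-8,0,9.5,0,1],[0,0,0,0,1]]]' >/dev/null; python3 st.py
```

```text
t 8.37 p [ 0.4899 -0.0306  0.0709] j [-0.487  0.343  1.1    2.172 -1.065  1.258  0.743] F [-0.6  0.2  0. ] w 0.01
booth x,y,z mm [-139.7   -2.1   70.9] tilt 39.59 az 64.8
tool axes in fwd,left,up:
 [[ 0.771 -0.001  0.637]
 [ 0.012 -1.    -0.016]
 [ 0.637  0.02  -0.771]]
t 8.7 p [ 0.4913 -0.0314  0.0358] j [-0.418  0.434  1.037  2.185 -1.153  1.256  0.838] F [0.4 0.6 1.3] w 0.0
booth x,y,z mm [-139.9   -3.7   35.8] tilt 39.72 az 64.6
tool axes in fwd,left,up:
 [[ 0.769  0.001  0.639]
 [ 0.012 -1.    -0.013]
 [ 0.639  0.018 -0.769]]
```

```bash
python3 -m crank '[[[-3,-1.8,4,0,1],[-3,-1.8,4,0,1],[0,0,0,0,1]]]' >/dev/null; python3 st.py
python3 - <<'E'
from h import *
from bench import get_image
a=get_image("top");b=get_image("side")
A=cv2.resize(a["pixels"][140:240,260:360,::-1],(400,400),interpolation=cv2.INTER_CUBIC);B=cv2.resize(b["pixels"][160:260,280:380,::-1],(400,400),interpolation=cv2.INTER_CUBIC)
cv2.imwrite("pics/c2.png",np.hstack([A,B]))
E
```

```text
t 8.95 p [ 0.4877 -0.0298  0.0255] j [-0.408  0.451  1.025  2.198 -1.174  1.249  0.864] F [-0.3  0.9 -0. ] w 0.0
booth x,y,z mm [-140.1    0.3   25.5] tilt 39.72 az 64.5
tool axes in fwd,left,up:
 [[ 0.769  0.     0.639]
 [ 0.011 -1.    -0.013]
 [ 0.639  0.017 -0.769]]
```

View pics/c2.png

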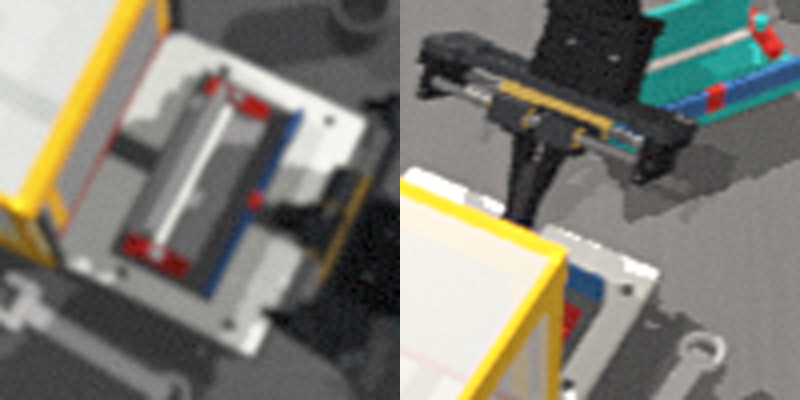

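The fingertip is directly behind the red stripe (crop 255,200) and centred. I'll push gently along the track.

```bash
python3 -m crank '[[[2,0,1.7,0,1],[2,0,1.7,0,1],[2,0,1.7,0,1],[2,0,1.7,0,1],[2,0,1.7,0,1],[2,0,1.7,0,1],[3,0,2.5,0,1],[3,0,2.5,0,1],[3,0,2.5,0,1],[3,0,2.5,0,1]]]' >/dev/null; python3 st.py;  python3 -m crank '[[[4,0,3.3,0,1],[4,0,3.3,0,1],[4,0,3.3,0,1],[4,0,3.3,0,1],[4,0,3.3,0,1]]]' >/dev/null; python3 st.py
```

```text
t 9.88 p [ 0.5018 -0.0045  0.0244] j [-0.466  0.44   1.012  2.202 -1.2    1.207  0.819] F [-2.7 -6.4  3.1] w 0.0
booth x,y,z mm [-111.1   -0.9   24.4] tilt 39.5 az 64.2
tool axes in fwd,left,up:
 [[ 0.772 -0.002  0.636]
 [ 0.007 -1.    -0.011]
 [ 0.636  0.013 -0.772]]
t 10.3 p [0.5134 0.0188 0.0244] j [-0.512  0.432  0.998  2.202 -1.222  1.174  0.782] F [-2.6 -6.1  2.1] w 0.01
booth x,y,z mm [-85.1  -0.6  24.4] tilt 39.51 az 64.2
tool axes in fwd,left,up:
 [[ 0.772 -0.002  0.636]
 [ 0.007 -1.    -0.012]
 [ 0.636  0.014 -0.772]]
```

Contact at 7 N and sliding along the centre line. I'll continue.

```bash
R=; python3 -m crank '[[[4,0,3.3,0,1],[4,0,3.3,0,1],[4,0,3.3,0,1],[4,0,3.3,0,1],[4,0,3.3,0,1],[4,0,3.3,0,1],[4,0,3.3,0,1],[4,0,3.3,0,1]]]' >/dev/null; python3 st.py;  python3 -m crank '[[[4,0,3.3,0,1],[4,0,3.3,0,1],[4,0,3.3,0,1],[4,0,3.3,0,1],[4,0,3.3,0,1]]]' >/dev/null; python3 st.py
```

```text
t 10.97 p [0.5316 0.0556 0.0244] j [-0.58   0.426  0.973  2.196 -1.258  1.124  0.724] F [-3.3 -7.9  3.9] w 0.01
booth x,y,z mm [-44.1  -0.2  24.4] tilt 39.49 az 64.2
tool axes in fwd,left,up:
 [[ 0.772 -0.002  0.636]
 [ 0.007 -1.    -0.012]
 [ 0.636  0.013 -0.772]]
t 11.38 p [0.5433 0.0784 0.0244] j [-0.618  0.426  0.956  2.187 -1.281  1.095  0.689] F [-3.5 -7.5  4.9] w 0.0
booth x,y,z mm [-18.5  -0.2  24.4] tilt 39.48 az 64.2
tool axes in fwd,left,up:
 [[ 0.772 -0.002  0.636]
 [ 0.006 -1.    -0.011]
 [ 0.636  0.013 -0.772]]
```

```bash
python3 -m crank '[[[4,0,3.3,0,1],[4,0,3.3,0,1],[4,0,3.3,0,1],[4,0,3.3,0,1],[4,0,3.3,0,1]]]' >/dev/null; python3 st.py|head -2;  python3 -m crank '[[[4,0,3.3,0,1],[4,0,3.3,0,1],[4,0,3.3,0,1],[4,0,3.3,0,1],[4,0,3.3,0,1]]]' >/dev/null; python3 st.py|head -2
python3 - <<'E'
from h import *
from bench import get_image
a=get_image("top")
cv2.imwrite("pics/c3.png",cv2.resize(a["pixels"][80:230,190:350,::-1],(800,600),interpolation=cv2.INTER_CUBIC))
E
```

```text
t 11.8 p [0.5549 0.1013 0.0244] j [-0.653  0.43   0.937  2.175 -1.303  1.067  0.654] F [-3.6 -9.   4.1] w 0.01
booth x,y,z mm [ 7.3 -0.1 24.4] tilt 39.47 az 64.1
t 12.22 p [0.5665 0.1244 0.0244] j [-0.686  0.437  0.918  2.159 -1.325  1.041  0.619] F [-3.5 -7.4  4.6] w 0.01
booth x,y,z mm [33.1  0.1 24.4] tilt 39.47 az 64.1
```

View pics/c3.png

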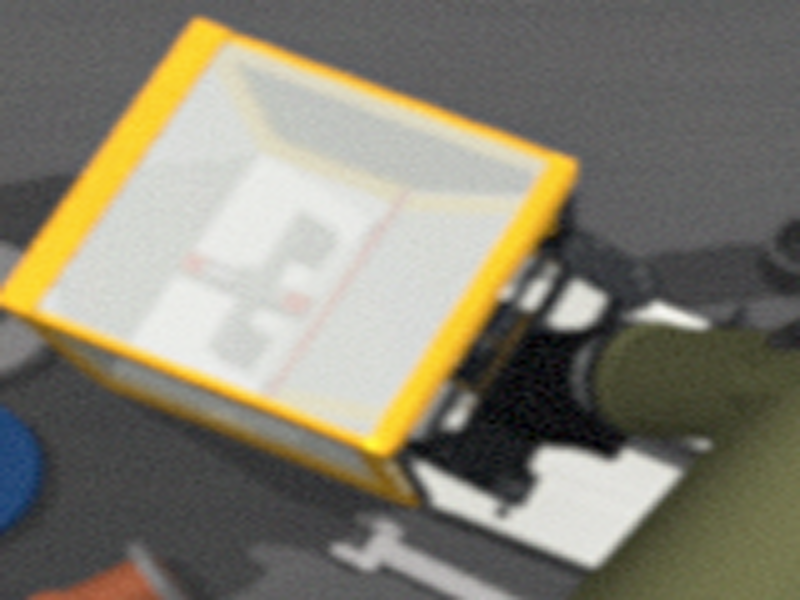

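The flap (its red edge line from (405,195) to (270,385)) has swung inward, and both stop blocks and the knob are visible. Now I'll feel for the stop with small steps.

```bash
python3 -m crank '[[[2,0,1.7,0,1],[2,0,1.7,0,1],[2,0,1.7,0,1],[2,0,1.7,0,1]]]' >/dev/null; python3 st.py|head -2;  python3 -m crank '[[[1.2,0,1,0,1],[1.2,0,1,0,1],[1.2,0,1,0,1]]]' >/dev/null; python3 st.py|head -2
```

```text
t 12.6 p [0.5708 0.1336 0.0238] j [-0.699  0.441  0.91   2.153 -1.334  1.03   0.606] F [-2.8 -9.   2.4] w 0.0
booth x,y,z mm [43.3  0.4 23.8] tilt 39.42 az 64.2
t 12.85 p [0.5725 0.1369 0.0236] j [-0.704  0.443  0.908  2.15  -1.336  1.026  0.6  ] F [-10.4 -15.1   9.7] w 0.0
booth x,y,z mm [46.9  0.4 23.6] tilt 39.36 az 64.1
```

```bash
python3 -m crank '[[[1.2,0,1,0,1],[1.2,0,1,0,1]]]' >/dev/null; python3 st.py|head -2
```

```text
t 13.02 p [0.5727 0.1372 0.0234] j [-0.706  0.443  0.909  2.149 -1.335  1.025  0.596] F [-19.7 -23.5  18. ] w 0.01
booth x,y,z mm [47.3  0.3 23.4] tilt 39.26 az 64.1
```

The force rose steeply to about 35 N at TCP 47 mm, so the rear face is about 55 mm past the mouth. That is either the stop or a jam. I'll ease off slightly and look.

```bash
python3 -m crank '[[[-1.2,0,-1,0,1],[0,0,0,0,1]]]' >/dev/null; python3 st.py|head -2
python3 - <<'E'
from h import *
from bench import get_image
a=get_image("top");pickle.dump(a,open("top3.pkl","wb"));b=get_image("side");
A=cv2.resize(a["pixels"][100:180,210:290,::-1],(400,400),interpolation=cv2.INTER_CUBIC)
B=cv2.resize(b["pixels"][250:330,210:290,::-1],(400,400),interpolation=cv2.INTER_CUBIC)
cv2.imwrite("pics/c4.png",np.hstack([A,B]))
E
```

```text
t 13.18 p [0.5725 0.1369 0.0235] j [-0.705  0.443  0.908  2.15  -1.336  1.026  0.598] F [-10.6 -15.7   9.1] w 0.01
booth x,y,z mm [47.   0.3 23.5] tilt 39.33 az 64.1
```

View pics/c4.png

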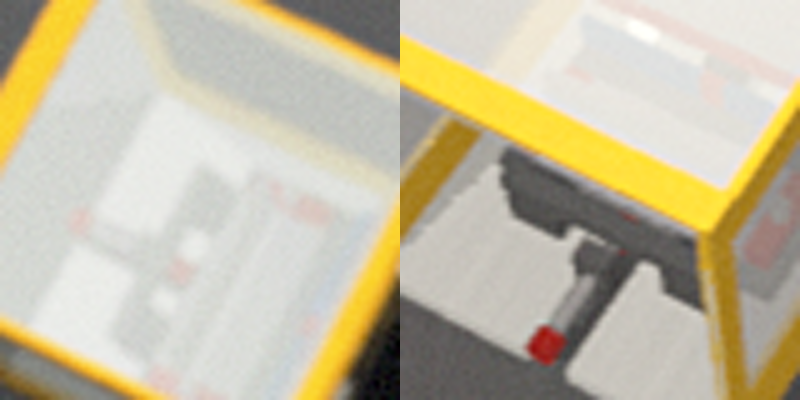

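The crop shows the sled at the stop. The knob is at about (82,222), which is full-image (226.4,144.4), against (229,145.8) earlier, so the plunger has moved in. I'll measure it by centroid.

```bash
cat > k.py <<'E'
from h import *
import sys
def knob(d,box):
    u0,u1,v0,v1=box;im=d["pixels"][v0:v1,u0:u1].astype(float);w=im[...,0]-im[...,1:].mean(2);w=np.clip(w-8,0,None)
    v,u=np.mgrid[v0:v1,u0:u1];return np.array([(w*u).sum(),(w*v).sum()])/w.sum(),w.sum()
f=np.array([np.cos(np.radians(63)),np.sin(np.radians(63))])
out=[]
for n in sys.argv[1:]:
    d=pickle.load(open(n,"rb"))
    for box in [(220,237,138,152)]:
        c,s=knob(d,box);p=onplane(d,*c,.028);out.append(p[:2]);print(n,c.round(2),round(s),"booth x mm",((p[:2]-[.5515,.0949])@f*1e3).round(1),"shift",((p[:2]-out[0])@f*1e3).round(1))
E
python3 k.py top0.pkl top1.pkl top3.pkl
```

```text
top0.pkl [228.42 145.22] 226 booth x mm 206.0 shift 0.0
top1.pkl [228.35 145.33] 194 booth x mm 206.1 shift 0.0
top3.pkl [225.55 143.76] 192 booth x mm 216.2 shift 10.1
```

The knob has moved 10.1 mm, so the plunger is flush and the sled is home. Now I'll draw back slowly and level (about 36 mm/s).

```bash
python3 -m crank '[[[-0.8,0,-0.6,0,1],[-1.5,0,-1.2,0,1],[-2.3,0,-1.9,0,1],[-2.3,0,-1.9,0,1],[-2.3,0,-1.9,0,1],[-2.3,0,-1.9,0,1],[-2.3,0,-1.9,0,1],[-2.3,0,-1.9,0,1],[-2.3,0,-1.9,0,1],[-2.3,0,-1.9,0,1]]]' >/dev/null; python3 st.py|head -2
python3 -m crank '[[[-2.3,0,-1.9,0,1],[-2.3,0,-1.9,0,1],[-2.3,0,-1.9,0,1],[-2.3,0,-1.9,0,1],[-2.3,0,-1.9,0,1],[-2.3,0,-1.9,0,1],[-2.3,0,-1.9,0,1],[-2.3,0,-1.9,0,1],[-2.3,0,-1.9,0,1],[-2.3,0,-1.9,0,1]]]' >/dev/null; python3 st.py|head -2
```

```text
t 14.12 p [0.5613 0.1186 0.0244] j [-0.674  0.435  0.922  2.165 -1.318  1.053  0.634] F [-0.3 -1.4 -1.8] w 0.01
booth x,y,z mm [25.6  2.  24.4] tilt 39.63 az 64.5
t 14.95 p [0.5489 0.0917 0.0251] j [-0.635  0.428  0.944  2.181 -1.294  1.084  0.674] F [ 0.7 -0.3 -0.5] w 0.0
booth x,y,z mm [-4.1  0.9 25.1] tilt 39.7 az 64.4
```

```bash
python3 -m crank '[[[-2,0,-1.7,0,1],[-2,0,-1.7,0,1],[-2,0,-1.7,0,1],[-2,0,-1.7,0,1],[-2,0,-1.7,0,1],[-2,0,-1.7,0,1],[-2,0,-1.7,0,1],[-2,0,-1.7,0,1],[-2,0,-1.7,0,1],[-2,0,-1.7,0,1]]]' >/dev/null; python3 st.py|head -2
python3 -m crank '[[[-4,0,-3.3,0,1],[-4,0,-3.3,0,1],[-4,0,-3.3,0,1],[-4,0,-3.3,0,1],[-4,0,-3.3,0,1],[-4,0,-3.3,0,1],[-4,0,-3.3,0,1],[-4,0,-3.3,0,1],[-4,0,-3.3,0,1],[0,0,0,0,1]]]' >/dev/null; python3 st.py|head -2
python3 - <<'E'
from h import *
from bench import get_image
a=get_image("top");pickle.dump(a,open("top4.pkl","wb"))
cv2.imwrite("pics/c5.png",cv2.resize(a["pixels"][80:230,190:350,::-1],(800,600),interpolation=cv2.INTER_CUBIC))
E
python3 k.py top0.pkl top4.pkl
```

```text
t 15.78 p [0.5366 0.0681 0.0249] j [-0.598  0.425  0.963  2.192 -1.269  1.113  0.709] F [-0.3 -0.9 -0.4] w 0.0
booth x,y,z mm [-30.6   1.1  24.9] tilt 39.65 az 64.5
t 16.62 p [0.5157 0.0252 0.0247] j [-0.523  0.43   0.994  2.202 -1.228  1.168  0.774] F [ 0.5 -0.6  0.2] w 0.01
booth x,y,z mm [-78.3   0.2  24.7] tilt 39.61 az 64.4
top0.pkl [228.42 145.22] 226 booth x mm 206.0 shift 0.0
top4.pkl [225.53 143.63] 206 booth x mm 216.4 shift 10.4
```

View pics/c5.png

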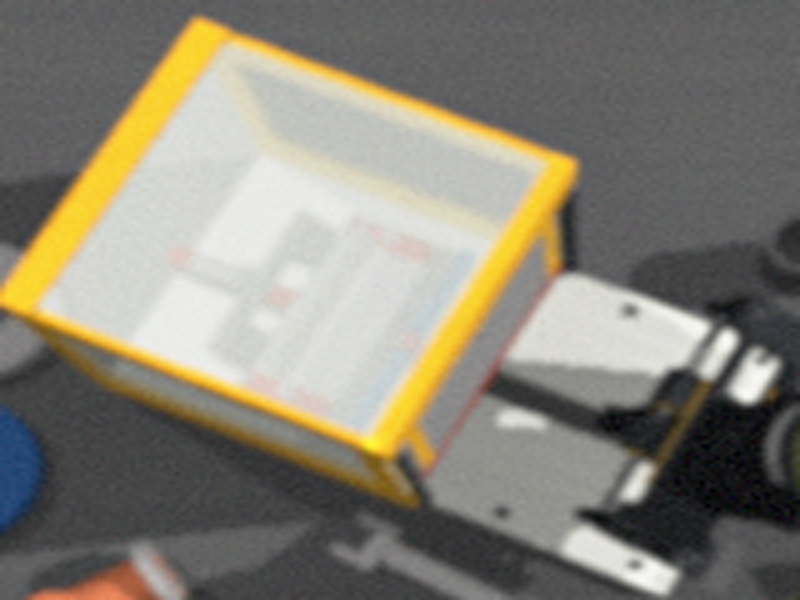

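The flap hangs shut, with its red edge from (553,275) to (430,470). The sled is home with the plunger still pressed about 10 mm, and the hand is free at the near end of the track with no force on it. I'll hand in.

```bash
python3 -c "
from bench import job
print(job.close_job())"
```

```text
the job is handed in; nothing more can be done
None
```

I slid the sled home against the stop, eased the flap shut and handed the job in at about 17 s; the verdict isn't shown to me, but my last picture shows the plunger pressed in about 10 mm and the hand clear, and the contact force peaked near 36 N, close to the 40 N limit.

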